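Hold a chisel on the guarded sharpening drum

TASK

On the carver's drum sharpener, turn the lock ring clockwise all the way to its locked mark so that its shutter swings clear of the guard slot. Then take the flat chisel (square handle) from the rack, pass its blade straight down through the slot and press the sprung drum underneath about half-way down. Finish there, still gripping the chisel by its handle and holding the drum pressed; leave the gouge in the rack and the other things on the bench where they are.

Things in the scene. Friction and masses are not known exactly. Their poses are not given: they have to be found in the camera images.
- ring_bar (a point): Grip point of the lock ring: on its vertical axis, 10 mm below the top of the dark finger bar. The bar is 12 mm thick (own x), 56 mm long (own y), 28 mm high; it stands on the ring (64 mm across, 10 mm thick), which lies on the guard plate, so this point is 18 mm above the ring's flat face and 28 mm above the plate. Own z is up; the axes turn with the ring.
- ring (a joint): Angle of the lock ring, rad; grows clockwise seen from above (shutter swings towards the robot). Starts at 0 to 0.3, shutter over the slot; the locked mark (two lines on the plate, met by the white line on the bar) is its end stop, 1.2. Stiff (0.06 N m), stays where left. The shutter, a dark blade 4 mm thick and 44 mm wide, is fixed to the ring and reaches 108 mm from its axis.
- slot (a point): Middle of the slot in the guard plate, on the plate's upper face, 110 mm above the bench. Slot 7 mm wide (own x), 22 mm long (own y), 8 mm deep through the plate, mouth chamfered 2 mm; own z is up. It lies 85 mm from the ring's axis, to own -y of it.
- sharpener: The fixed drum sharpener, place and yaw vary. Origin under its centre on the bench, axes as the slot's. Base 120 mm (x) by 200 mm (y); aluminium guard plate 110 by 190 mm on top, upper face 110 mm high. Slot at y = -40 mm, ring axis at y = +45 mm. Open at front and back, where the drum can be seen.
- drum (a joint): How far the sprung drum under the slot is pressed down, m: 0 at rest, 0.016 at its stop. Its crown is 30 mm below the plate's upper face at rest (drum 44 mm across, 46 mm long, axis along the slot). Takes about 2.2 N to start and 0.4 N more per mm; springs back when let go. The chisel's weight alone does not move it.
- chisel: Flat chisel standing edge down in the rack. Origin: middle of its cutting edge, the lowest point. Own z up along the tool, x blade thickness, y blade width. Blade 5 by 20 mm (3 by 18 in the last 8 mm), 60 mm long; then a brass ferrule 32 mm across, 8 mm thick, resting on the rack's top; then a wooden handle 22 (x) by 26 (y) by 85 mm tall. 84 to 156 g. May be turned half round.
- chisel_handle (a point): Centre of the chisel's square handle, 110.5 mm above the cutting edge, 42.5 mm below the handle's top; axes as the chisel's.
- rack: Fixed dark wooden tool rack, 70 mm (x) by 160 mm (y), 75 mm high, place and yaw vary. Origin under its centre. Two holes, 9 by 24 mm, at y = -40 and +40 mm; the chisel stands in either one, the gouge in the other.
- gouge: Bystander: the gouge in the rack's other hole, round shank 8 mm, round handle up to 30 mm across, 142 mm tall over all. Origin at its lower tip.
- mallet: Bystander: round dark wooden mallet standing on its head, 84 mm across, 225 mm tall. Origin under its centre.
- carving: Bystander: carved wooden block, 70 by 130 by 40 mm. Origin under its centre.
- tin: Bystander: round tin, 60 mm across, 85 mm tall. Origin under its centre.
Things that resemble listed ones, but are neither listed nor needed, are in the scene too. Leave any green or purple look-alike of the chisel alone.

How it is judged (in metres and radians):
On the way, in this order (a step that is already met when the one before it is completed fails the run):
1. the lock ring is at its locked mark (value of joint ring above 1.1 rad), for 0.2 s.
2. the chisel's edge has passed down through the slot (z of chisel in the frame of slot between -0.05 and -0.012 m and horizontal distance between chisel and slot below 0.006 m), for 0.1 s.
At the end, for the whole second after the job is handed in: The ring is within 0.1 rad of its locked stop; the chisel is upright (within 0.15 rad) and still, its edge through the slot within 6 mm of the slot's middle sideways, pressing the drum 4 to 12 mm down; the fingers still grip the chisel by its handle (grasp point within 45 mm of the handle's centre) (value of joint ring above 1.1 rad and value of joint drum between 0.004 and 0.012 m and horizontal distance between chisel and slot below 0.006 m and z of chisel in the frame of slot between -0.046 and -0.031 m and angle between chisel's own z axis and vertical below 0.15 rad and contact force between the fingers and chisel above 2 N and distance between the grasp point and chisel_handle below 0.045 m and linear speed of chisel below 0.02 m/s); the arm keeps its last pose, push and grip.
It fails at once if the gouge is pulled or knocked out of its place (distance of gouge from where it was at the start of the episode above 0.03 m).
It fails at once if the mallet is disturbed (distance of mallet from where it was at the start of the episode above 0.03 m).
It fails at once if the carved block is disturbed (distance of carving from where it was at the start of the episode above 0.03 m).
It fails at once if the tin is disturbed (distance of tin from where it was at the start of the episode above 0.03 m).
It also fails if it takes over 64 s, if anything falls off the work surface, if the arm or the gripper's body presses on something with over 40 N, if the wrist force passes 120 N, or if a joint passes its speed limit or range.

ROBOT

A 6-joint arm with a two-finger parallel gripper is mounted at the origin on the work surface. World frame = base frame: x ahead of the robot, y to its left, z up, the work surface at z = 0. Lengths are in mm, angles in rad, forces in N, time in s.
With the tool pointing down it reaches from about 350 to 975 mm from the base axis. Payload 7.1 kg.
Tool frame: the origin (TCP) lies midway between the tips of the shut fingers; the grasp point (between the pads) lies pinch_z behind it (pinch_z is the distance from the TCP to the grasp point, in mm); z points along the fingers, y is the line along which they close (so a half turn about z gives the same grasp; the last joint's range is limited). The gripper opens to 88 mm and grips with 3 to 60 N. Pads are 20 mm wide; open, the fingers measure 115 mm over their backs; the gripper's body (75 mm by 178 mm) begins 61 mm behind the grasp point.
Start: joints at [-1.361, 0.423, 1.63, -0, 1.089, -0.019], TCP at [141.775, -608.691, 222.675] pointing down, gripper open.
Joint ranges: [-3, 3], [-0.9, 2.11], [0.09, 2.58], [-1.31, 4.45], [0.11, 2.69], [-2.54, 2.54]. Speed limits (rad/s): [2.39, 2.39, 3.01, 3.14, 3.14, 3.14].

INTERFACE

Orientations are given as a rotation vector (axis times angle).
In Python, from workcell import get_obs, get_image, close_job, pinch_z gives the robot as it stands.
- The arm moves only by the tool jog_arm, never from a script. Its argument "commands" is a list of rows, each a list of 3 entries, a list of its own where there are three numbers: the gripper command: -1 is shut, 1 is fully open, values between are in proportion, then the shift along the tool's x, y, z as a fraction of full scale, then the turn, a rotation vector about the tool's x, y, z as a fraction of full scale. In form: [[gripper, [tx, ty, tz], [rx, ry, rz]], ...]. A call has 1 to 10 rows; each row shifts and turns the commanded pose from where the row before left it, along the tool's axes as they then stand; what a row does not reach is not made up. Full scale, the value 1, is 0.1 m for a shift and 45 degrees for a turn. A row lasts 1/10 s, in which the tool goes at most 50 mm and 8.59 degrees, less where a joint would pass 70% of its speed; a pose out of reach is approached as far as the arm can. A call with a number of a shift or a turn outside -1 to 1 is refused whole. A call with a gripper value outside its range is refused whole. The fingers move at their own pace and stop on an object; the grip force is fixed at half the most. Time passes only in rows, so rows that do not move let the fingers close. It gives the time, the measured TCP pose, the force, the opening and the grip force at its end, in the units of the state.
- get_obs(): the state, without advancing time (a new reading comes with each control period).
- get_image(name): name is "scene" or "top" or "wrist"; returns a dict with "image" (384x512x3 uint8, blue, green, red), "z_map" (384x512 float32, mm along the optical axis (not along the pixel's ray), 0 where there is no reading), "intrinsics" (3x3 intrinsics, pixels), "k1" (the pictures are not rectified: a ray, as slopes to the right and down, at radius r is drawn at 1 + k1 r^2 times it, then the intrinsics apply), "eye" and "orientation" of the camera in the world; the wrist camera has in their place "mount" (4x4, takes a point from camera to tool coordinates, whose origin is the TCP and whose axes are the flange's). Camera axes: x right, y down, z forward; pixel columns grow to the right and rows downward; lengths in mm; the calibration is good to about 2 mm. A picture is of the moment at which its call begins: read the wrist's pose just before it.
- close_job(): hands the job in; it is judged then, once.
The state is a dict: "t": time; "qpos": joint angles; "qvel": joint speeds; "joint_torque": joint torques, N m; "ee_pos": TCP position; "orientation": TCP orientation; "ft_force": force on the tool from outside, world axes, zero at the start; "moment": the same for the moment, N m; "width": finger opening in mm; "grasp_force": force on a finger pad.
Only numpy, scipy, OpenCV 4.12 (cv2) and the standard library are available. Lean on these libraries where they do the work, as an engineer would, in place of code of your own. Each camera call takes 0.05 s, during which the arm holds its last target. There are 200 camera calls.

## Working session

There is one attempt and no reset: what is moved stays moved. The work goes in short steps, Python scripts to look and compute and a tool call to move; the robot and the scene stay as the last step left them, time stands still between calls to the robot, and variables do not carry over. Pictures are saved under pics/ and viewed, at most 10 in all, crops included, and the job is handed in when it is done.

Besides the shell and the picture viewer there is one more tool, called after "Request:" as name(argument=value, ...) on one line, values as JSON. jog_arm: Moves the arm, as the interface text tells. Its arguments: {"type":"object","properties":{"commands":{"type":"array","items":{"type":"array"}}},"required":["commands"]}

```bash
mkdir -p pics; cat > h.py <<'E'
import numpy as np, cv2
from scipy.spatial.transform import Rotation as R
from workcell import get_obs,get_image,pinch_z
def cam(name):
    o=get_obs(); d=get_image(name)
    if name=='wrist':
        T=np.eye(4);T[:3,:3]=R.from_rotvec(o['orientation']).as_matrix();T[:3,3]=o['ee_pos']
        M=T@np.array(d['mount']); d['Rm']=M[:3,:3]; d['e']=M[:3,3]
    else:
        q=np.array(d['orientation'])
        d['Rm']=q if q.shape==(3,3) else R.from_rotvec(q).as_matrix(); d['e']=np.array(d['eye'])
    return d
def rays(d,px):
    px=np.array(px,float).reshape(-1,2);K=np.array(d['intrinsics'])
    n=(px-K[[0,1],2])/[K[0,0],K[1,1]]; u=n.copy()
    for _ in range(10): u=n/(1+d['k1']*(u**2).sum(1,keepdims=True))
    return np.c_[u,np.ones(len(u))]@d['Rm'].T
def onplane(d,px,z):
    r=rays(d,px); return d['e']+r*((z-d['e'][2])/r[:,2:3])
def bydepth(d,px):
    px=np.array(px).reshape(-1,2).astype(int); return d['e']+rays(d,px)*d['z_map'][px[:,1],px[:,0]][:,None]
def cloud(d):
    h,w=d['z_map'].shape; g=np.stack(np.meshgrid(np.arange(w),np.arange(h)),-1).reshape(-1,2)
    return (d['e']+rays(d,g)*d['z_map'].reshape(-1,1)).reshape(h,w,3)
E
python3 - <<'E'
from h import *
print(pinch_z, get_obs())
ims=[]
for n in('top','scene'):
    d=cam(n);print(n,d['e'],d['orientation'],d['intrinsics'],d['k1']);cv2.imwrite(f'pics/{n}0.png',cv2.resize(d['image'],(800,600),interpolation=cv2.INTER_CUBIC))
E
```

```text
18.700000000000003 {'t': 0.0, 'qpos': array([-1.36100373e+00,  4.23823916e-01,  1.63065636e+00, -5.52506665e-05,
        1.08858212e+00, -1.89943583e-02]), 'qvel': array([ 0.0001686 , -0.00044395,  0.0002122 , -0.00079191,  0.00110134,
        0.00144142]), 'joint_torque': array([ 9.06622827e-04, -5.44615209e+01, -2.73660582e+01,  6.45204051e-02,
        2.27698224e-02, -1.35152322e-04]), 'ee_pos': array([ 141.6504602 , -608.18976134,  221.92547305]), 'orientation': array([-3.11960635e+00, -3.58467987e-01,  2.96284780e-04]), 'ft_force': array([0.25179584, 0.03757604, 0.9088985 ]), 'moment': array([ 0.00583606, -0.00473166, -0.05554595]), 'grasp_force': 0.0, 'width': 87.64700966002684}
top [ 430.91780149  -12.28726144 1567.63047745] [-2.15327092  2.13233459 -0.12101174] [[400.08142194   0.         252.13876695]
 [  0.         400.08142194 194.89510905]
 [  0.           0.           1.        ]] -0.14307361350037157
scene [1813.86463274  130.96256719  944.83570085] [-1.5229286  -1.75342832  0.90905772] [[491.43155377   0.         251.00410659]
 [  0.         491.43155377 189.61965961]
 [  0.           0.           1.        ]] -0.1389318603756751
```

View pics/top0.png

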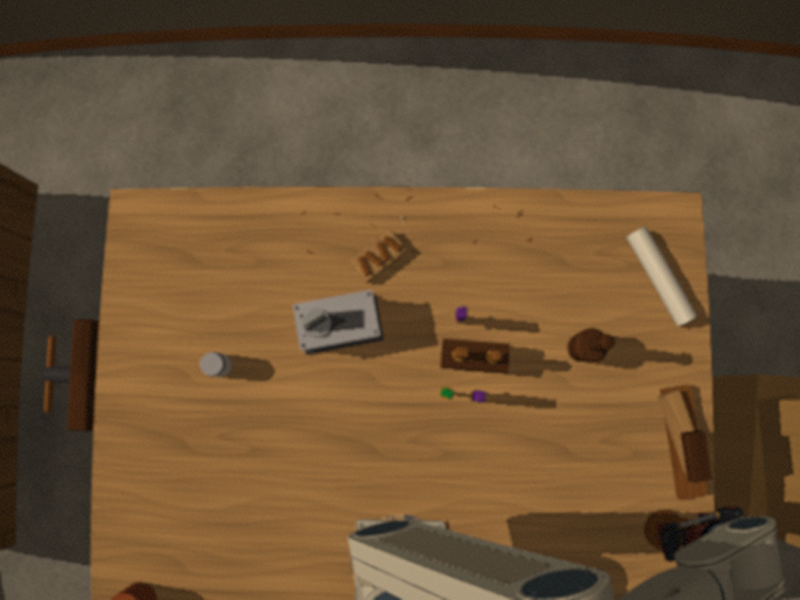

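View pics/scene0.png

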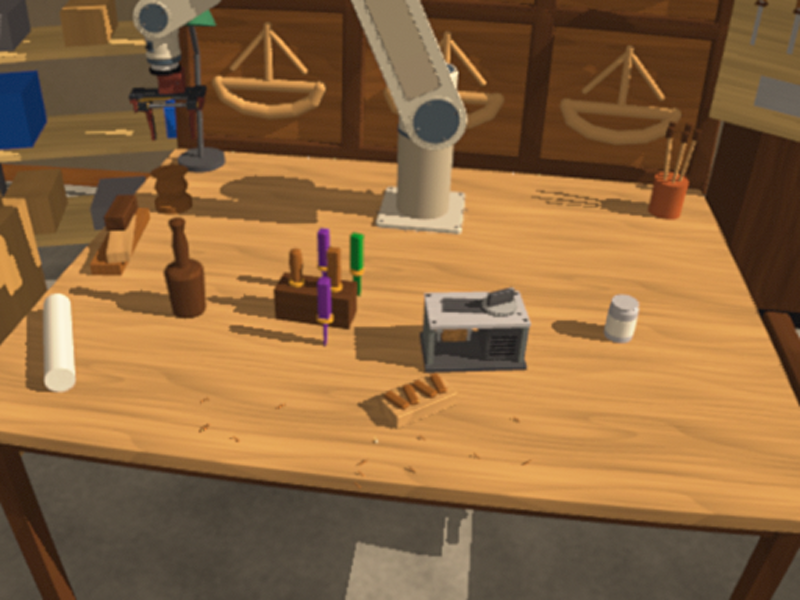

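The top view (800x600) shows the sharpener at (338,322), with the ring at its left end and the shutter over the slot. The rack is at (476,356). The square handle is the +y tool at (460,353) and the round gouge is at (495,356). The purple and green look-alikes are at (460,313), (447,393) and (479,397).

```bash
python3 - <<'E'
from h import *
d=cam('top');P=cloud(d);s=.64
def blob(x0,y0,x1,y1,zl,zh):
    sl=np.s_[int(y0*s):int(y1*s),int(x0*s):int(x1*s)];p=P[sl].reshape(-1,3);p=p[(p[:,2]>zl)&(p[:,2]<zh)]
    if len(p)<3: return print('few',len(p))
    r=cv2.minAreaRect(p[:,:2].astype(np.float32));print(len(p),np.round(p.mean(0),1),'rect',np.round(r[0],1),np.round(r[1],1),round(r[2],1),'z',np.round(np.percentile(p[:,2],[5,50,95]),1))
print('plate');blob(285,280,395,360,100,118)
print('ringbar');blob(285,280,395,360,128,150)
print('ring+');blob(285,280,395,360,117,126)
print('rack');blob(430,330,520,380,60,82)
print('chis');blob(445,335,478,375,120,200)
print('gouge');blob(480,335,515,375,120,200)
for n,b in dict(p1=(445,300,475,328),g=(435,380,462,405),p2=(465,385,495,410),mallet=(560,320,620,370),tin=(190,345,235,385),carv=(350,225,415,285)).items(): print(n);blob(*b,30,300)
E
```

```text
plate
1331 [592.6 149.1 110.3] rect [591.8 156. ] [110.8 191.2] 11.3 z [104.7 110.2 116.3]
ringbar
51 [583.3 197.9 144.5] rect [583.4 199.6] [13.  54.8] 32.3 z [135.2 145.6 149.8]
ring+
189 [582.1 186.2 120. ] rect [590.8 156.1] [106.4 169. ] 11.9 z [117.3 119.8 123.4]
rack
676 [ 512.4 -175.1   74.3] rect [ 512.9 -176.2] [157.6  71. ] 85.7 z [68.5 74.3 79.7]
chis
54 [ 513.9 -135.8  161.8] rect [ 514.2 -136.2] [23.4 20.8] 88.9 z [140.3 165.7 170.1]
gouge
56 [ 508.2 -211.8  147.1] rect [ 508.9 -212.4] [28.3 22.7] 5.8 z [125.8 151.7 159.1]
p1
78 [ 604.7 -136.3  128. ] rect [ 606.  -136.4] [27.2 25.2] 87.6 z [ 66.5 147.3 155.4]
g
57 [ 423.5 -102.8  129.7] rect [ 422.9 -103.3] [23.1 30.4] 84.5 z [ 64.9 149.3 154.4]
p2
73 [ 416.4 -172.6  127. ] rect [ 416.8 -174.6] [27.2 28.9] 67.2 z [ 65.  147.8 155.3]
mallet
487 [ 533.4 -438.3  125.4] rect [ 536.  -446.4] [78.6 78.6] 88.7 z [ 56.2 109.1 219.7]
tin
240 [482.1 452.9  75.3] rect [482.2 457.6] [57.4 57.3] 28.5 z [38.9 81.7 88.5]
carv
387 [763.5  62.1  36.1] rect [763.7  62.6] [ 68.8 128. ] 39.6 z [30.6 35.6 43.5]
```

Request:
jog_arm(commands=[[1,[0,0,-0.04],[0,0,-0.187]],[1,[0,0,-0.04],[0,0,-0.187]],[1,[0,0,-0.04],[0,0,-0.187]],[1,[0,0,-0.04],[0,0,-0.187]],[1,[0,0,-0.04],[0,0,-0.187]],[1,[0,0,-0.04],[0,0,-0.187]],[1,[0,0,-0.04],[0,0,-0.187]],[1,[0,0,-0.04],[0,0,-0.187]],[1,[0,0,-0.04],[0,0,-0.187]],[1,[0,0,-0.04],[0,0,-0.187]]])

```text
t: 1.15
ee_pos: [141.7, -608.5, 262.5]
orientation: [-2.069, -2.364, -0.001]
ft_force: [0.1, 0.3, -0.6]
width: 87.8
grasp_force: 0.0
```

Request:
jog_arm(commands=[[1,[0,0,0],[0,0,-0.187]],[1,[0,0,0],[0,0,-0.187]],[1,[0,0,0],[0,0,-0.187]],[1,[0.223,0.402,0],[0,0,0]],[1,[0.223,0.402,0],[0,0,0]],[1,[0.223,0.402,0],[0,0,0]],[1,[0.223,0.402,0],[0,0,0]],[1,[0.223,0.402,0],[0,0,0]],[1,[0.223,0.402,0],[0,0,0]],[1,[0.223,0.402,0],[0,0,0]]])

```text
t: 2.15
ee_pos: [295.6, -324.1, 262.7]
orientation: [1.512, 2.754, 0.0]
ft_force: [1.3, 0.3, -0.8]
width: 87.6
grasp_force: 0.0
```

Request:
jog_arm(commands=[[1,[0.223,0.402,0],[0,0,0]],[1,[0.223,0.402,0],[0,0,0]],[1,[0.223,0.402,0],[0,0,0]],[1,[0.223,0.402,0],[0,0,0]],[1,[0.223,0.402,0],[0,0,0]],[1,[0.223,0.402,0],[0,0,0]],[1,[0.223,0.402,0],[0,0,0]],[1,[0.223,0.402,0],[0,0,0]],[1,[0.223,0.402,0],[0,0,0]],[1,[0.223,0.402,0],[0,0,0]]])

```text
t: 3.15
ee_pos: [514.8, 80.2, 262.6]
orientation: [-1.51, -2.755, 0.0]
ft_force: [0.9, -1.6, 0.5]
width: 87.9
grasp_force: 0.0
```

```bash
cat >> h.py <<'E'
def state():
    o=get_obs();m=R.from_rotvec(o['orientation']).as_matrix()
    print('t',round(o['t'],2),'p',np.round(o['ee_pos'],1),'yaw_y',round(np.degrees(np.arctan2(m[1,1],m[0,1])),2),'z',np.round(m[:,2],3),'F',np.round(o['ft_force'],1),'M',np.round(o['moment'],2),'w',round(o['width'],1),'g',round(o['grasp_force'],1),'j',np.round(o['qpos'],2))
    return o,m
def step(target):
    o,m=state(); d=m.T@(np.array(target)-o['ee_pos']); print('tool shift mm',np.round(d,1)); return d
E
python3 - <<'E'
from h import *
state();d=cam('wrist');print(np.round(d['mount'],3),d['e'])
cv2.imwrite('pics/w1.png',d['image'])
E
```

```text
t 3.15 p [514.8  80.2 262.6] yaw_y 32.52 z [-0. -0. -1.] F [ 0.9 -1.6  0.5] M [-0.06 -0.04  0.01] w 87.9 g 0.0 j [ 0.13  0.22  1.82 -0.    1.1  -0.44]
[[-2.00000e-03 -9.65000e-01 -2.61000e-01  7.05440e+01]
 [ 1.00000e+00 -2.00000e-03 -1.00000e-03 -7.05000e-01]
 [ 0.00000e+00 -2.61000e-01  9.65000e-01 -1.62705e+02]
 [ 0.00000e+00  0.00000e+00  0.00000e+00  1.00000e+00]] [476.33872063 139.31885438 425.29235025]
```

View pics/w1.png

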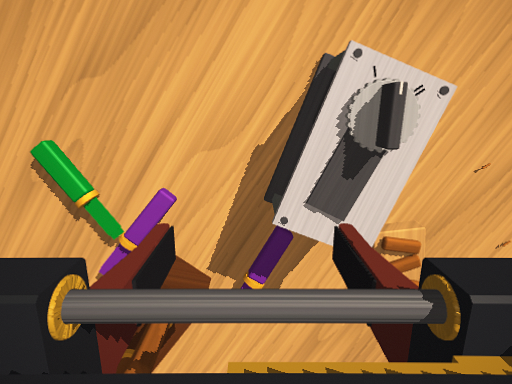

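The wrist view shows the plate, with the bar at (393,115) and its white line at (403,88). The locked double mark is at (419,90), clockwise of the bar, and the shutter at (345,190) covers the slot.

```bash
python3 - <<'E'
from h import *
state();d=cam('wrist');P=cloud(d)
Q=P[30:260,260:470].reshape(-1,3);I=d['image'][30:260,260:470].reshape(-1,3).astype(int)
ok=I.max(1)-I.min(1)<45
for n,a,b in(('plate',105,160),('bar',131,150)):
    p=Q[(Q[:,2]>a)&(Q[:,2]<b)&ok];p=p[(p[:,0]>500)]
    r=cv2.minAreaRect(p[:,:2].astype(np.float32));print(n,len(p),np.round(r[0],1),np.round(r[1],1),round(r[2],2),'z',np.round(np.percentile(p[:,2],[5,50,95]),1))
    c=p[:,:2].mean(0);u,s,v=np.linalg.svd(p[:,:2]-c,full_matrices=False);print(c,np.degrees(np.arctan2(v[0,1],v[0,0])))
print('plate z',np.median(Q[(Q[:,2]>100)&(Q[:,2]<114)][:,2]))
# plate corners by ray: bright, low saturation pixels
print('white line/marks on plane:',np.round(onplane(d,[[403,88]],148),1),np.round(onplane(d,[[419,90],[375,71]],110),1))
E
```

```text
t 3.2 p [518.2  84.9 263. ] yaw_y 32.6 z [ 0.003  0.003 -1.   ] F [2.2 3.5 0.8] M [ 0.17 -0.17 -0.06] w 87.8 g 0.0 j [ 0.14  0.23  1.81  0.    1.1  -0.43]
plate 19988 [590.6 155.3] [110.7 189.9] 11.14 z [109.6 111.3 144.8]
[583.9002855  164.59390673] -82.1105710805542
bar 1371 [581.7 199.4] [13.4 55.4] 32.52 z [133.7 148.1 149.6]
[579.40951163 198.85731247] -58.489795177055846
plate z 110.72168602124634
white line/marks on plane: [[575.9 225.4 148. ]] [[603.  243.3 110. ]
 [557.3 234.3 110. ]]
```

Request:
jog_arm(commands=[[1,[0.207,0.383,0],[0,0,0]],[1,[0.207,0.383,0],[0,0,0]],[1,[0.207,0.383,0],[0,0,0]],[1,[0,0,0.3],[0,0,0]],[1,[0,0,0.3],[0,0,0]],[1,[0,0,0.2],[0,0,0]],[1,[0,0,0.1],[0,0,0]],[1,[0,0,0],[0,0,0]],[1,[0,0,0],[0,0,0]]])

```text
t: 4.15
ee_pos: [578.4, 192.1, 173.5]
orientation: [1.511, 2.754, 0.001]
ft_force: [-0.5, 0.4, -0.9]
width: 87.8
grasp_force: 0.0
```

```bash
python3 - <<'E'
from h import *
step([581.8,199.5,125])
E
```

```text
t 4.15 p [578.4 192.1 173.5] yaw_y 32.48 z [ 0.001  0.    -1.   ] F [-0.5  0.4 -0.9] M [ 0.03 -0.12  0.01] w 87.8 g 0.0 j [ 0.3   0.46  1.7  -0.    0.98 -0.27]
tool shift mm [ 4.4  6.8 48.5]
```

Request:
jog_arm(commands=[[1,[0.044,0.068,0.2],[0,0,0]],[1,[0,0,0.2],[0,0,0]],[1,[0,0,0.085],[0,0,0]],[1,[0,0,0],[0,0,0]],[-1,[0,0,0],[0,0,0]],[-1,[0,0,0],[0,0,0]],[-1,[0,0,0],[0,0,0]],[-1,[0,0,0],[0,0,0]],[-1,[0,0,0],[0,0,0]],[-1,[0,0,0],[0,0,0]]])

```text
t: 5.15
ee_pos: [581.3, 199.7, 124.3]
orientation: [1.511, 2.754, 0.0]
ft_force: [0.3, -0.3, 0.2]
width: 42.9
grasp_force: 0.0
```

```bash
python3 - <<'E'
from h import *
step([581.8,199.5,125])
E
```

```text
t 5.15 p [581.3 199.7 124.3] yaw_y 32.5 z [ 0.  0. -1.] F [ 0.3 -0.3  0.2] M [-0.   -0.19  0.06] w 42.9 g 0.0 j [ 0.31  0.53  1.72 -0.    0.89 -0.26]
tool shift mm [-0.4  0.3 -0.7]
```

Close fully, then turn clockwise (+z): first about 32°.

Request:
jog_arm(commands=[[-1,[0,0,0],[0,0,0]],[-1,[0,0,0],[0,0,0]],[-1,[0,0,0],[0,0,0]],[-1,[0,0,0],[0,0,0]],[-1,[0,0,0],[0,0,0]],[-1,[0,0,0],[0,0,0.1]],[-1,[0,0,0],[0,0,0.15]],[-1,[0,0,0],[0,0,0.15]],[-1,[0,0,0],[0,0,0.15]],[-1,[0,0,0],[0,0,0.15]]])

```text
t: 6.15
ee_pos: [582.2, 200.3, 124.2]
orientation: [2.207, 2.235, 0.003]
ft_force: [3.7, 3.3, -2.7]
width: 12.2
grasp_force: 30.0
```

```bash
python3 - <<'E'
from h import *
state()
E
```

```text
t 6.15 p [582.2 200.3 124.2] yaw_y 0.74 z [ 0.002  0.001 -1.   ] F [ 3.7  3.3 -2.7] M [ 0.39 -0.54  0.14] w 12.2 g 30.0 j [0.31 0.53 1.72 0.   0.89 0.3 ]
```

Request:
jog_arm(commands=[[-1,[0,0,0],[0,0,0.15]],[-1,[0,0,0],[0,0,0.15]],[-1,[0,0,0],[0,0,0.15]],[-1,[0,0,0],[0,0,0.08]],[-1,[0,0,0],[0,0,0]],[-1,[0,0,0],[0,0,0]]])

```text
t: 6.75
ee_pos: [582.1, 200.3, 124.2]
orientation: [2.616, 1.74, 0.003]
ft_force: [4.0, 4.1, -3.7]
width: 11.6
grasp_force: 30.0
```

```bash
python3 - <<'E'
from h import *
state()
E
```

```text
t 6.75 p [582.1 200.3 124.2] yaw_y -22.74 z [ 0.002  0.001 -1.   ] F [ 4.   4.1 -3.7] M [ 0.53 -0.62 -0.07] w 11.6 g 30.0 j [0.31 0.53 1.72 0.   0.89 0.71]
```

Request:
jog_arm(commands=[[-1,[0,0,0],[0,0,0.06]],[-1,[0,0,0],[0,0,0.04]],[-1,[0,0,0],[0,0,0]],[-1,[0,0,0],[0,0,0]]])

```text
t: 7.15
ee_pos: [582.0, 200.2, 124.3]
orientation: [2.68, 1.638, 0.003]
ft_force: [4.5, 3.0, -3.4]
width: 12.7
grasp_force: 31.4
```

```bash
python3 - <<'E'
from h import *
state()
E
```

```text
t 7.15 p [582.  200.2 124.3] yaw_y -27.12 z [ 0.002  0.    -1.   ] F [ 4.5  3.  -3.4] M [ 0.48 -0.65  0.81] w 12.7 g 31.4 j [ 0.31  0.53  1.72 -0.    0.89  0.79]
```

The z moment rose to 0.81 N m after about 59.6° of turn, so the end stop has been reached. I'll push slightly more, hold, then release and back off.

Request:
jog_arm(commands=[[-1,[0,0,0],[0,0,0.03]],[-1,[0,0,0],[0,0,0]],[-1,[0,0,0],[0,0,-0.03]],[1,[0,0,0],[0,0,0]],[1,[0,0,0],[0,0,0]],[1,[0,0,0],[0,0,0]],[1,[0,0,0],[0,0,0]],[1,[0,0,-0.1],[0,0,0]],[1,[0,0,-0.3],[0,0,0]],[1,[0,0,-0.4],[0,0,0]]])

```text
t: 8.15
ee_pos: [580.0, 199.3, 203.9]
orientation: [-2.683, -1.633, 0.006]
ft_force: [-0.3, 0.4, -0.2]
width: 65.1
grasp_force: 0.0
```

Request:
jog_arm(commands=[[1,[0,0,-0.4],[0,0,0]],[1,[0.2,0.0,-0.2],[0,0,-0.18]],[1,[0,0.0,0],[0,0,-0.18]],[1,[0,0.0,0],[0,0,-0.18]],[1,[0,0.0,0],[0,0,-0.18]],[1,[0,0,0],[0,0,0]]])

```text
t: 8.75
ee_pos: [590.4, 217.5, 265.0]
orientation: [2.12, 2.318, 0.001]
ft_force: [-0.5, 0.1, -0.2]
width: 87.7
grasp_force: 0.0
```

```bash
python3 - <<'E'
from h import *
state();d=cam('wrist');P=cloud(d)
cv2.imwrite('pics/w2.png',d['image']);np.savez('w2.npz',**{k:np.array(v) for k,v in d.items()})
E
```

```text
t 8.75 p [590.4 217.5 265. ] yaw_y 5.13 z [ 0.  0. -1.] F [-0.5  0.1 -0.2] M [-0.07 -0.1  -0.  ] w 87.7 g 0.0 j [0.33 0.39 1.58 0.   1.17 0.24]
```

View pics/w2.png

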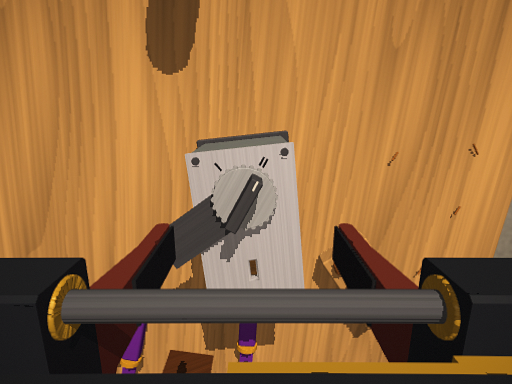

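The ring's white line now meets the double mark at (264,163), the shutter is clear, and the slot is visible at (253,268). I'll measure the slot.

```bash
python3 - <<'E'
from h import *
z=np.load('w2.npz');d={k:z[k] for k in z};d['k1']=float(d['k1'])
im=d['image'][245:286,232:280].astype(int)
# slot: saturated/brown or dark pixels vs grey plate
g=im.max(2);sat=(im.max(2)-im.min(2))
m=((g<125)|(sat>50)).astype(np.uint8)
n,l,st,c=cv2.connectedComponentsWithStats(m);print(np.c_[st,np.round(c,1)])
for r in range(8,36): print(''.join('%4d'%v for v in g[r,10:34]))
for i in range(1,n):
    if 20<st[i,4]<600:
        ys,xs=np.nonzero(l==i);p=onplane(d,np.c_[xs+232,ys+245],110.)
        r=cv2.minAreaRect(p[:,:2].astype(np.float32));print(p.mean(0),r)
E
```

```text
[[0.000e+00 0.000e+00 4.800e+01 4.100e+01 1.824e+03 2.410e+01 2.030e+01]
 [0.000e+00 0.000e+00 6.000e+00 1.200e+01 4.100e+01 1.700e+00 3.700e+00]
 [1.700e+01 1.500e+01 8.000e+00 1.600e+01 9.900e+01 2.080e+01 2.180e+01]
 [2.500e+01 2.100e+01 1.000e+00 4.000e+00 4.000e+00 2.500e+01 2.250e+01]]
 182 183 184 184 187 184 188 188 186 188 187 187 185 183 189 185 186 193 193 190 187 189 187 190
 183 182 184 183 186 186 188 187 186 188 187 189 186 182 190 184 185 193 191 190 185 188 187 189
 183 184 183 183 184 186 188 188 186 189 185 188 186 181 187 184 185 194 192 190 185 188 185 190
 184 183 183 183 184 186 187 187 185 189 187 187 185 182 186 186 185 191 192 190 186 189 185 189
 183 180 184 183 185 186 187 188 186 189 188 188 185 185 187 185 185 192 193 189 186 189 186 189
 184 180 183 183 184 186 187 190 189 190 192 193 191 188 175 187 184 190 192 192 187 187 185 188
 183 180 183 183 184 184 182 181 177 166 156 141 132 125 125 188 186 189 192 193 188 186 184 188
 183 180 184 183 183 179 156 122 123 111 104  96  90 105 114 171 184 188 193 192 188 186 185 187
 184 180 181 183 184 182 159  9
[... 1492 characters left out ...]
 184 180 189 190 191 185 181
 182 190 183 177 182 185 182 202 188 182 192 189 192 195 197 184 142 171 180 188 191 190 187 182
 182 187 184 176 182 185 182 199 192 185 188 194 201 202 189 181 156 164 180 187 195 191 188 183
 182 188 186 178 181 185 182 200 197 199 204 201 196 186 171 159 141 163 180 183 195 191 186 183
 181 188 185 178 180 184 181 200 202 195 195 190 186 180 181 178 171 179 179 183 194 192 187 186
[575.12631294 139.12794194 110.        ] ((576.1356811523438, 137.0870361328125), (5.451262950897217, 13.17263412475586), 4.024849891662598)
[597.83690124 119.31169424 110.        ] ((597.5623168945312, 118.33658599853516), (7.736458778381348, 18.394451141357422), 5.140679836273193)
```

Request:
jog_arm(commands=[[1,[0,0,0],[0,0,0.105]],[1,[-0.4,-0.055,0],[0,0,0.105]],[1,[-0.4,-0.055,0],[0,0,0]],[1,[-0.4,-0.055,0],[0,0,0]],[1,[-0.4,-0.055,0],[0,0,0]],[1,[-0.4,-0.055,0],[0,0,0]],[1,[-0.4,-0.055,0],[0,0,0]],[1,[-0.4,-0.055,0],[0,0,0]],[1,[-0.2,-0.055,0],[0,0,0]],[1,[0,0,0],[0,0,0]]])

```text
t: 9.8
ee_pos: [526.1, -81.0, 264.5]
orientation: [2.312, 2.126, -0.0]
ft_force: [0.6, -0.2, 0.5]
width: 87.7
grasp_force: 0.0
```

```bash
python3 - <<'E'
from h import *
z=np.load('w2.npz');d={k:z[k] for k in z};d['k1']=float(d['k1'])
p=onplane(d,[[248,259],[257.5,259],[250,280],[259.5,279.5]],110);print('slot',p[:,:2].round(1),p.mean(0).round(1))
P=cloud(d)[140:330,170:310].reshape(-1,3);I=d['image'][140:330,170:310].reshape(-1,3).astype(int)
p=P[(P[:,2]>106)&(P[:,2]<113)&(I.max(1)-I.min(1)<45)];r=cv2.minAreaRect(p[:,:2].astype(np.float32));print('plate',r)
p=P[(P[:,2]>131)&(P[:,2]<150)&(I.max(1)-I.min(1)<45)];r=cv2.minAreaRect(p[:,:2].astype(np.float32));print('bar',r)
state();d=cam('wrist');P=cloud(d);print(d['intrinsics'])
cv2.imwrite('pics/w3.png',d['image']);np.savez('w3.npz',**{k:np.array(v) for k,v in d.items()})
E
```

```text
slot [[591.7 128.3]
 [602.1 129.2]
 [596.1 102.7]
 [606.7 104.3]] [599.1 116.1 110. ]
plate ((574.8631591796875, 166.2958984375), (136.0333251953125, 163.78274536132812), 10.968088150024414)
bar ((581.713623046875, 200.14857482910156), (56.0553092956543, 12.293091773986816), 66.95989990234375)
t 9.8 p [526.1 -81.  264.5] yaw_y -4.8 z [-0. -0. -1.] F [ 0.6 -0.2  0.5] M [-0.01 -0.11  0.01] w 87.7 g 0.0 j [-0.17  0.24  1.79 -0.    1.11 -0.09]
[[315.75360264   0.         253.55139537]
 [  0.         315.75360264 194.67969902]
 [  0.           0.           1.        ]]
```

View pics/w3.png

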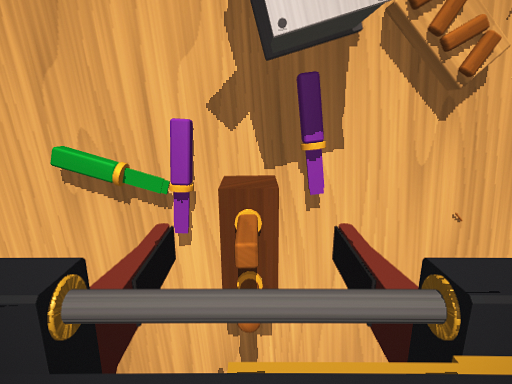

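The chisel's handle is at (247,240) with its ferrule at (248,220), and the gouge is behind it at (250,285). The purple look-alikes are clear of the finger paths.

```bash
python3 - <<'E'
from h import *
def L(f):
    z=np.load(f);d={k:z[k] for k in z};d['k1']=float(d['k1']);return d
d=L('w2.npz');P=cloud(d)
m=onplane(d,[[260,162],[266,163],[263,162.5]],110);print('mark dir',np.degrees(np.arctan2(m[:,1]-200.1,m[:,0]-581.8)))
p=P[150:260,200:290].reshape(-1,3);p=p[(p[:,2]>146)&(p[:,2]<151)];r=cv2.minAreaRect(p[:,:2].astype(np.float32));print('bar top',len(p),r)
d=L('w3.npz');P=cloud(d);Q=P[180:292,200:300].reshape(-1,3)
for a,b in((90,175),(162,172),(150,172)):
    p=Q[(Q[:,2]>a)&(Q[:,2]<b)]
    p=p[p[:,1]>-165]
    r=cv2.minAreaRect(p[:,:2].astype(np.float32));print(a,len(p),np.round(r[0]+r[1],1),r[2],p[:,2].max())
p=P[170:290,200:300].reshape(-1,3);p=p[(p[:,2]>70)&(p[:,2]<80)];r=cv2.minAreaRect(p[:,:2].astype(np.float32));print('rack',r)
step([515,-136,107])
E
```

```text
mark dir [70.35988839 61.97922919 66.06347126]
bar top 740 ((581.7329711914062, 200.09657287597656), (56.00792694091797, 12.089599609375), 66.70085906982422)
90 1181 [ 514.1 -135.8   25.7   21.9] 85.40249633789062 171.0856176764251
162 644 [ 514.2 -136.1   25.2   21.8] 85.20738983154297 171.0856176764251
150 759 [ 514.1 -135.8   25.7   21.9] 85.40249633789062 171.0856176764251
rack ((513.2688598632812, -162.03530883789062), (130.2691650390625, 69.99760437011719), 85.86869812011719)
t 9.85 p [526.7 -79.7 264.5] yaw_y -4.71 z [ 0.  0. -1.] F [-0.2  0.1 -0. ] M [-0.01 -0.07 -0.04] w 87.6 g 0.0 j [-0.17  0.24  1.79  0.    1.11 -0.09]
tool shift mm [-57.1  -7.1 157.5]
```

Request:
jog_arm(commands=[[1,[-0.29,-0.039,0],[0,0,0]],[1,[-0.28,-0.039,0],[0,0,0]],[1,[0,0,0],[0,0,0]],[1,[0,0,0.3],[0,0,0]],[1,[0,0,0.3],[0,0,0]],[1,[0,0,0.3],[0,0,0]],[1,[0,0,0],[0,0,0]],[1,[0,0,0],[0,0,0]]])

```text
t: 10.65
ee_pos: [515.2, -134.0, 174.4]
orientation: [-2.304, -2.134, 0.0]
ft_force: [-0.2, -0.6, 0.7]
width: 88.3
grasp_force: 0.0
```

```bash
python3 - <<'E'
from h import *
step([514.2,-136,107])
E
```

```text
t 10.65 p [ 515.2 -134.   174.4] yaw_y -4.38 z [-0.001  0.    -1.   ] F [-0.2 -0.6  0.7] M [-0.09 -0.04  0.04] w 88.3 g 0.0 j [-0.28  0.35  1.87  0.    0.92 -0.2 ]
tool shift mm [-2.1 -0.8 67.4]
```

Request:
jog_arm(commands=[[1,[-0.02,-0.008,0.2],[0,0,0.004]],[1,[0,0,0.25],[0,0,0]],[1,[0,0,0.22],[0,0,0]],[1,[0,0,0],[0,0,0]],[-1,[0,0,0],[0,0,0]],[-1,[0,0,0],[0,0,0]],[-1,[0,0,0],[0,0,0]],[-1,[0,0,0],[0,0,0]],[-1,[0,0,0],[0,0,0]],[-1,[0,0,0],[0,0,0]]])

```text
t: 11.65
ee_pos: [513.9, -137.0, 107.4]
orientation: [2.308, 2.131, 0.0]
ft_force: [-1.8, -0.4, -0.7]
width: 43.6
grasp_force: 0.0
```

Request:
jog_arm(commands=[[-1,[0,0,0],[0,0,0]],[-1,[0,0,0],[0,0,0]],[-1,[0,0,0],[0,0,0]],[-1,[0,0,0],[0,0,0]],[-1,[0,0,0],[0,0,0]]])

```text
t: 12.15
ee_pos: [513.8, -137.0, 107.1]
orientation: [-2.308, -2.131, 0.0]
ft_force: [0.5, 0.2, -0.9]
width: 22.1
grasp_force: 30.0
```

```bash
python3 - <<'E'
from h import *
step([514.2,-136,107])
E
```

```text
t 12.15 p [ 513.8 -137.   107.1] yaw_y -4.58 z [-0.  0. -1.] F [ 0.5  0.2 -0.9] M [-0.09 -0.15  0.01] w 22.1 g 30.0 j [-0.28  0.46  1.91 -0.    0.77 -0.2 ]
tool shift mm [1.  0.3 0.1]
```

Request:
jog_arm(commands=[[-1,[0,0,-0.1],[0,0,0]],[-1,[0,0,-0.2],[0,0,0]],[-1,[0,0,-0.3],[0,0,0]],[-1,[0,0,-0.3],[0,0,0]],[-1,[0,0,-0.3],[0,0,0]],[-1,[0,0,-0.2],[0,0,0]],[-1,[0,0,0],[0,0,-0.116]],[-1,[0,0,0],[0,0,-0.116]],[-1,[0,0,0],[0,0,-0.116]],[-1,[0,0,0],[0,0,0]]])

```text
t: 13.15
ee_pos: [513.4, -136.8, 247.7]
orientation: [-1.995, -2.426, 0.0]
ft_force: [-0.3, 0.3, -1.1]
width: 22.2
grasp_force: 30.0
```

```bash
python3 - <<'E'
from h import *
step([598.7,116.1,247])
E
```

```text
t 13.15 p [ 513.4 -136.8  247.7] yaw_y 11.13 z [-0.  0. -1.] F [-0.3  0.3 -1.1] M [ 0.02 -0.08 -0.02] w 22.2 g 30.0 j [-0.28  0.26  1.81  0.    1.07 -0.48]
tool shift mm [231.7 132.5   0.7]
```

Request:
jog_arm(commands=[[-1,[0.2,0.11,0],[0,0,0]],[-1,[0.35,0.2,0],[0,0,0]],[-1,[0.35,0.2,0],[0,0,0]],[-1,[0.35,0.2,0],[0,0,0]],[-1,[0.35,0.2,0],[0,0,0]],[-1,[0.35,0.2,0],[0,0,0]],[-1,[0.25,0.145,0],[0,0,0]],[-1,[0.12,0.07,0],[0,0,0]],[-1,[0,0,0],[0,0,0]],[-1,[0,0,0],[0,0,0]]])

```text
t: 14.15
ee_pos: [598.7, 115.3, 247.0]
orientation: [-1.997, -2.425, 0.002]
ft_force: [-0.3, 0.3, -1.3]
width: 21.9
grasp_force: 30.0
```

```bash
python3 - <<'E'
from h import *
step([598.7,116.1,247]);d=cam('wrist')
cv2.imwrite('pics/w4.png',cv2.resize(d['image'][120:360,130:380],(800,768),interpolation=cv2.INTER_CUBIC)[:600]);np.savez('w4.npz',**{k:np.array(v) for k,v in d.items()})
E
```

```text
t 14.15 p [598.7 115.3 247. ] yaw_y 11.04 z [-0.001 -0.001 -1.   ] F [-0.3  0.3 -1.3] M [-0.03 -0.13 -0.05] w 21.9 g 30.0 j [ 0.17  0.38  1.64 -0.    1.12 -0.02]
tool shift mm [0.8 0.2 0. ]
```

View pics/w4.png

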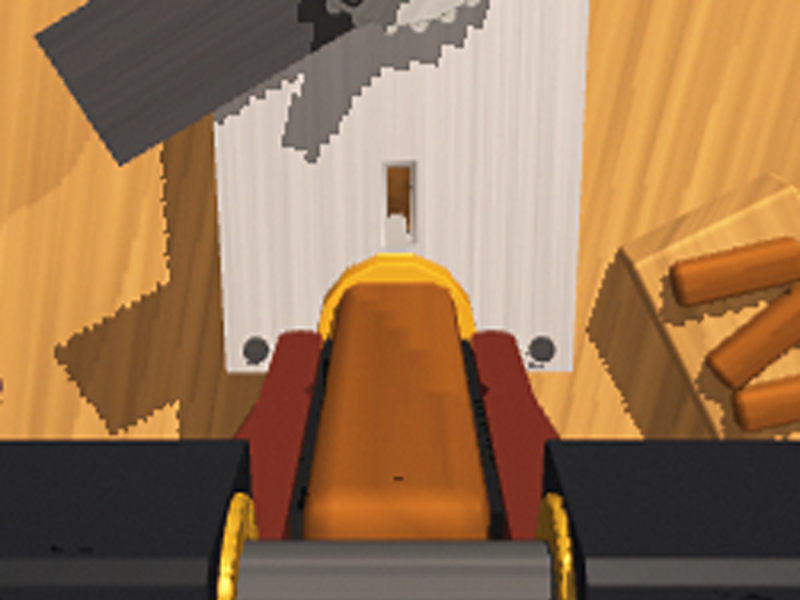

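The slot mouth is at crop (383–417, 160–245). The tip of the blade shows just in front of the ferrule at about (388–408, 215). I'll compare the two in tool axes.

```bash
python3 - <<'E'
from h import *
z=np.load('w4.npz');d={k:z[k] for k in z};d['k1']=float(d['k1'])
o,m=state();tcp=o['ee_pos']
Z=lambda a:np.array([[130+x/3.2,120+y/3.2] for x,y in a])-[.35,.35]
tl=lambda p:np.round((p-tcp)@m,1)
print('slot mouth top L/R (x should be +13)',tl(onplane(d,Z([(383,160),(416,160)]),110)))
print('slot inner top L/R (x +11)',tl(onplane(d,Z([(388,167),(411,167)]),108)))
print('blade tip end L/R',tl(onplane(d,Z([(386,215),(408,215)]),154.8)))
im=d['image'].astype(int).sum(2)//3
for r in range(166,202): print(r,''.join('%4d'%v for v in im[r,244:266]))
E
```

```text
t 14.2 p [598.7 114.9 247.1] yaw_y 11.01 z [-0.001 -0.001 -1.   ] F [ 0.6  0.  -1.2] M [-0.07 -0.09 -0.05] w 22.1 g 30.0 j [ 0.17  0.37  1.64 -0.    1.12 -0.02]
slot mouth top L/R (x should be +13) [[ 14.6  -4.6 137.1]
 [ 14.6   5.3 137.1]]
slot inner top L/R (x +11) [[ 12.1  -3.1 139.1]
 [ 12.1   3.8 139.1]]
blade tip end L/R [[ 8.5 -3.3 92.3]
 [ 8.5  2.4 92.3]]
166  201 203 203 203 200 202 203 205 203 204 205 203 204 203 201 200 204 205 204 212 211 210
167  199 202 203 202 200 202 203 204 203 203 205 203 204 202 201 200 203 204 204 211 210 211
168  199 201 204 203 201 202 204 205 204 204 205 203 204 203 202 200 203 204 203 211 210 211
169  199 202 203 202 201 203 203 205 207 205 206 207 208 207 205 202 205 205 204 211 211 210
170  199 201 203 201 200 192 187 187 183 179 176 171 168 162 155 151 187 205 203 211 211 209
171  199 201 202 201 203 184 165 159 155 151 148 146 145 143 140 125 182 205 204 212 211 208
172  198 200 202 201 203 185 165  99  94  91  92  91  87  82 122 125 183 203 204 212 210 208
173  200 201 202 201 203 186 169  83  81  80  81  75  74  65 121 126 183 204 204 21
[... 1913 characters left out ...]
9 189 189 189 202 197 158 182 198 200 212 209 206
195  194 199 204 202 198 220 203 189 188 188 188 186 188 188 176 159 180 197 200 212 210 206
196  194 199 203 201 197 217 201 187 186 187 188 187 186 184 186 179 195 198 200 212 208 205
197  196 198 203 201 199 203 194 185 188 187 187 187 186 192 198 196 199 196 199 210 209 205
198  194 198 203 203 200 201 195 188 187 188 187 187 187 195 201 199 198 198 200 211 209 205
199  196 200 207 182 183 183 183 182 183 184 184 185 184 186 188 174 192 197 202 211 209 206
200  200 176 160 148 147 148 150 150 150 152 153 153 154 155 154 153 160 165 183 214 213 207
201  153 146 140 143 145 146 144 146 146 147 148 148 149 149 149 149 150 149 156 167 175 197
```

Request:
jog_arm(commands=[[-1,[0.018,0.007,0],[0,0,0]],[-1,[0,0,0.15],[0,0,0]],[-1,[0,0,0.15],[0,0,0]],[-1,[0,0,0.1],[0,0,0]],[-1,[0,0,0],[0,0,0]],[-1,[0,0,0.04],[0,0,0]],[-1,[0,0,0.04],[0,0,0]],[-1,[0,0,0],[0,0,0]],[-1,[0,0,0],[0,0,0]]])

```text
t: 15.1
ee_pos: [599.7, 118.1, 199.4]
orientation: [1.996, 2.426, 0.0]
ft_force: [-0.2, 0.0, -2.3]
width: 21.8
grasp_force: 30.0
```

```bash
python3 - <<'E'
from h import *
step([598.7,116.1,199]);d=cam('wrist')
cv2.imwrite('pics/w5.png',cv2.resize(d['image'][120:300,170:350],(600,600),interpolation=cv2.INTER_CUBIC))
E
```

```text
t 15.1 p [599.7 118.1 199.4] yaw_y 11.09 z [ 0.  0. -1.] F [-0.2  0.  -2.3] M [-0.02 -0.13 -0.  ] w 21.8 g 30.0 j [ 0.18  0.43  1.68 -0.    1.03 -0.02]
tool shift mm [-1.8 -1.4  0.4]
```

View pics/w5.png

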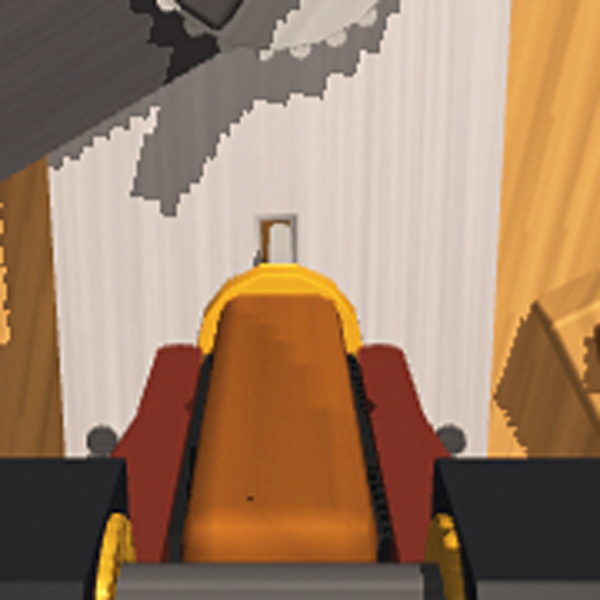

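The blade tip is in the mouth, at crop (270–292, 222) against the mouth at (255–298, 214). It sits about 1 mm too far in +x and +y of the tool. I'll correct that and descend slowly.

Request:
jog_arm(commands=[[-1,[-0.01,-0.01,0],[0,0,0]],[-1,[0,0,0],[0,0,0]],[-1,[0,0,0.03],[0,0,0]],[-1,[0,0,0.03],[0,0,0]],[-1,[0,0,0],[0,0,0]]])

```text
t: 15.65
ee_pos: [598.4, 116.8, 192.5]
orientation: [-1.996, -2.425, 0.001]
ft_force: [-0.1, -0.9, -1.4]
width: 21.9
grasp_force: 30.0
```

```bash
python3 - <<'E'
from h import *
step([598.7,116.1,164.3])
E
```

```text
t 15.65 p [598.4 116.8 192.5] yaw_y 11.09 z [-0.001 -0.    -1.   ] F [-0.1 -0.9 -1.4] M [-0.03 -0.12 -0.01] w 21.9 g 30.0 j [ 0.17  0.44  1.69 -0.    1.02 -0.02]
tool shift mm [-0.8  0.2 28.2]
```

Request:
jog_arm(commands=[[-1,[0,0,0.03],[0,0,0]],[-1,[0,0,0.03],[0,0,0]],[-1,[0,0,0.03],[0,0,0]],[-1,[0,0,0.03],[0,0,0]],[-1,[0,0,0.03],[0,0,0]],[-1,[0,0,0],[0,0,0]],[-1,[0,0,0],[0,0,0]]])

```text
t: 16.35
ee_pos: [598.8, 116.9, 178.1]
orientation: [-1.996, -2.426, 0.0]
ft_force: [-0.4, 0.6, -1.5]
width: 21.8
grasp_force: 30.0
```

```bash
python3 - <<'E'
from h import *
step([598.7,116.1,164.3])
E
```

```text
t 16.35 p [598.8 116.9 178.1] yaw_y 11.08 z [-0. -0. -1.] F [-0.4  0.6 -1.5] M [-0.06 -0.12  0.01] w 21.8 g 30.0 j [ 0.17  0.45  1.7   0.    0.99 -0.02]
tool shift mm [-0.7 -0.2 13.8]
```

Request:
jog_arm(commands=[[-1,[0,0,0.025],[0,0,0]],[-1,[0,0,0.025],[0,0,0]],[-1,[0,0,0.025],[0,0,0]],[-1,[0,0,0.025],[0,0,0]],[-1,[0,0,0.02],[0,0,0]],[-1,[0,0,0.02],[0,0,0]],[-1,[0,0,0],[0,0,0]],[-1,[0,0,0],[0,0,0]],[-1,[0,0,0],[0,0,0]]])

```text
t: 17.25
ee_pos: [598.9, 116.9, 164.4]
orientation: [1.996, 2.425, 0.0]
ft_force: [-1.1, -0.9, 3.6]
width: 22.0
grasp_force: 30.0
```

```bash
python3 - <<'E'
from h import *
step([598.7,116.1,164.3]);d=cam('wrist');state()
P=cloud(d);cv2.imwrite('pics/w6.png',cv2.resize(d['image'][120:300,170:350],(600,600),interpolation=cv2.INTER_CUBIC))
E
```

```text
t 17.25 p [598.9 116.9 164.4] yaw_y 11.09 z [ 0.  0. -1.] F [-1.1 -0.9  3.6] M [-0.09  0.21  0.05] w 22.0 g 30.0 j [ 0.17  0.47  1.71  0.    0.96 -0.02]
tool shift mm [-0.8 -0.4  0.1]
t 17.3 p [598.9 116.9 164.4] yaw_y 11.08 z [ 0.  0. -1.] F [-1.1 -0.3  4.3] M [-0.11  0.2  -0.03] w 21.9 g 30.0 j [ 0.17  0.47  1.71  0.    0.96 -0.02]
```

View pics/w6.png

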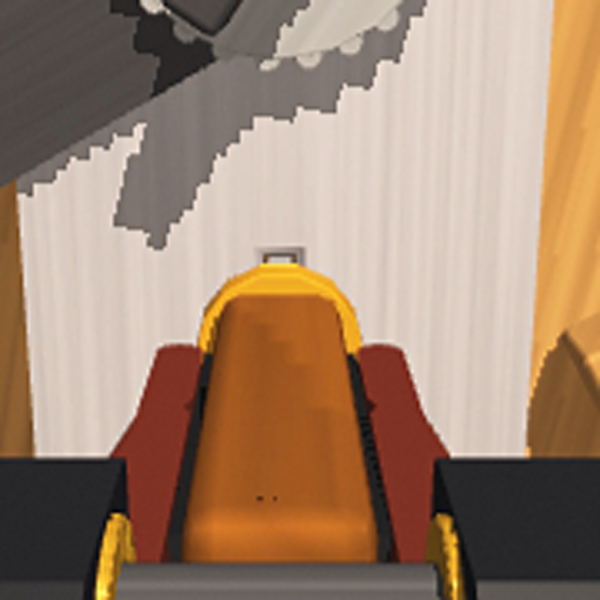

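The blade sits centred in the slot at crop (281,255). The force rose by about 5.4 N, which matches about 8 mm of drum travel, so I'm handing in.

```bash
python3 -c "
from workcell import close_job; print(close_job())"
```

```text
the job is handed in; nothing more can be done
None
```

I handed the job in at about 17 s with the ring on its locked mark and the chisel gripped and upright through the slot. Going by the force, the drum is pressed about 8 mm; the judge's verdict was not shown.

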